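# Show the steel bearing ball to the reader in its tray

## Robot

A 6-joint arm with a two-finger parallel gripper is mounted at the origin on a cart in front of the work surface, level with it; the furniture and walls round the work are solid. World frame = base frame: x ahead of the robot, y to its left, z up, the work surface at z = 0. Lengths are in mm, angles in rad, forces in N, time in s.
With the tool pointing down it reaches from about 425 to 925 mm from the base axis. Payload 12.5 kg.
Tool frame: the origin (TCP) lies midway between the tips of the shut fingers; the grasp point (between the pads) lies 19 mm behind it; z points along the fingers, y is the line along which they close (so a half turn about z gives the same grasp; the last joint's range is limited). The gripper opens to 85 mm and grips with 20 to 120 N. Pads are 22 mm wide; open, the fingers measure 114 mm over their backs; the gripper's body (76 mm by 85 mm) begins 54 mm behind the grasp point. The pads swing forward as they close: fully open they stand 13 mm farther back than shut.
Start: joints at [-1.393, 0.491, 1.559, -0, 1.092, -0.106], TCP at [175.026, -600.009, 231.327] pointing down, gripper open.
Joint ranges: [-3.1, 3.1], [-0.84, 2.19], [0.05, 2.79], [-1.13, 4.28], [0.06, 2.93], [-2.69, 2.69]. Speed limits (rad/s): [2.22, 2.22, 2.79, 3.14, 3.14, 3.14].

## Interface

Orientations are given as a unit quaternion [w, x, y, z].
In Python, from plant import manip gives the robot as it stands. The module is installed in compiled form; this text tells all that it offers. Calls block until the motion is done:
- manip.move_to(position, orientation): joint-space move of the TCP to a pose.
- manip.move_l(position, v=150, rot=None): straight line of the TCP; rot=None keeps the orientation; v is the mean speed in mm/s.
- manip.move_joints(angles): joint-space move.
- manip.gripper_to(opening): finger opening in mm; the grip force is fixed at half the most; returns when the fingers have stopped.
- manip.hold(seconds).
- manip.ik(position, orientation): joint angles nearest the present ones, or None.
- manip.sense(): the state.
- manip.capture(name): name is "scene" or "top" or "wrist"; returns the picture (400x640x3 uint8, red, green, blue); there is no depth.
- manip.calibration(name): a dict with "camera_matrix" (3x3 intrinsics, pixels), "R" (3x3) and "t" (3): a world point X has camera coordinates R X + t. Camera axes: x right, y down, z forward; pixel columns grow to the right and rows downward; lengths in mm; the calibration is good to about 2 mm. A picture is of the moment at which its call begins: read the wrist's pose just before it. calibration takes no time and is no camera call; for the wrist camera it gives the pose at the moment of the call.
A pose or a line that the arm cannot do raises manip.PlanningError and nothing moves.
- manip.job_done(): hands the job in; it is judged then, once.
The state is a dict: "t": time; "joints": joint angles; "joint_vel": joint speeds; "joint_efforts": joint torques, N m; "tcp_pos": TCP position; "ee_rot": TCP orientation; "force": force on the tool from outside, world axes, zero at the start; "ft_torque": the same for the moment, N m; "grip_width": finger opening in mm; "grip_force": force on a finger pad.
Only numpy, scipy, OpenCV 4.12 (cv2) and the standard library are available. Lean on these libraries where they do the work, as an engineer would, in place of code of your own. Each camera call takes 0.05 s, during which the arm holds its last target. There are 200 camera calls.

## Task

One of the two blue trays has a bright steel bearing ball loose in its pocket, the other a black ceramic one. Pick up the tray with the steel ball by its upright grip, carry it level and smoothly so that the ball stays in its pocket, and hold it level and still with the pocket centred about 10 cm above the round window of the grey reader. Finish while still holding it there; do not touch the balls, and leave the other tray and everything else where they are.

Things in the scene. Friction and masses are not known exactly. Their poses are not given: they have to be found in the camera images.
- tray_a: Loose blue tray, one of two alike (0.1 to 0.2 kg): plate 152 x 64 mm (x, y), 8 mm thick, flat on the worktop; origin: centre of its underside. At the origin an upright grip rises to z = 62 mm, 34 mm along x, 16 mm thick along y (pinch across y, from above). Ball pocket at x = +48 mm, white label at the -x end. Which tray holds the steel ball changes.
- tray_b: Loose blue tray, one of two alike (0.1 to 0.2 kg): plate 152 x 64 mm (x, y), 8 mm thick, flat on the worktop; origin: centre of its underside. At the origin an upright grip rises to z = 62 mm, 34 mm along x, 16 mm thick along y (pinch across y, from above). Ball pocket at x = +48 mm, white label at the -x end. Which tray holds the steel ball changes.
- tray_a_pocket (a point): Centre of the pocket floor of tray_a: at x = +48 mm, z = 4.5 mm in the tray's frame. The round pocket is 44 mm wide and only 3.5 mm deep, with a clear floor; a 24 mm ball rolls freely in it.
- tray_b_pocket (a point): Centre of the pocket floor of tray_b: at x = +48 mm, z = 4.5 mm in the tray's frame. The round pocket is 44 mm wide and only 3.5 mm deep, with a clear floor; a 24 mm ball rolls freely in it.
- ball_steel_center (a point): Centre of the bright steel ball, 24 mm across, 57 g, loose in the pocket of one of the trays.
- ball_black_center (a point): Centre of the black ceramic ball, 24 mm across, 30 g, loose in the pocket of the other tray.
- reader_window (a point): Centre of the round dark glass window (38 mm across, in an aluminium ring) on top of the fixed reader, a grey box 100 x 100 mm; the window is 30 mm above the worktop and faces up. z axis up.
- usb_stick: Bystander, to be left alone: black memory stick, 54 x 18 x 9 mm, at the right.
- caliper: Bystander, to be left alone: caliper with a steel beam, 183 x 72 x 18 mm, at the right.
- pliers: Bystander, to be left alone: pliers with red handles, 184 x 63 x 13 mm, at the left.
- washer_tin: Bystander, to be left alone: round white tin, 70 mm across, 23 mm high, behind the work; origin at the centre of its underside.
- marker: Bystander, to be left alone: white and red marker pen, 135 x 17 mm, lying crosswise behind the work, in front of the monitor.
- ball_steel: The steel ball itself (see its centre; its own frame turns as it rolls).
- ball_black: The black ball itself (see its centre; its own frame turns as it rolls).

How it is judged:
By the outcome, as a careful person would: the job done as asked, in the order asked, and still so for the second after the job is handed in, while the arm keeps its last pose, push and grip.
It also fails if it takes over 45 s, if anything falls off the work surface, if the arm or the gripper's body presses on something with over 40 N, if the wrist force passes 120 N, or if a joint passes its speed limit or range.

## Working session

There is one attempt and no reset: what is moved stays moved. The work goes in short steps, each a Python script; the robot and the scene stay as the last script left them, time stands still between calls to the robot, and variables do not carry over. Pictures are saved under pics/ and viewed, at most 10 in all, crops included, and the job is handed in when it is done.

```bash
mkdir -p pics; python3 - <<'E'
from plant import manip as m
import cv2,numpy as np
for n in("scene","top"):
    im=m.capture(n); cv2.imwrite(f"pics/{n}0.png",im[:,:,::-1]); c=m.calibration(n); print(n,np.round(c["camera_matrix"],1).tolist(),np.round(c["R"],3).tolist(),np.round(c["t"],1).tolist())
print(m.sense()["t"],m.sense()["ee_rot"])
E
```

```text
scene [[447.3, 0.0, 317.7], [0.0, 447.3, 204.5], [0.0, 0.0, 1.0]] [[-0.897, -0.442, 0.009], [-0.195, 0.379, -0.905], [0.396, -0.813, -0.426]] [509.0, 141.2, 1296.1]
top [[428.4, 0.0, 322.4], [0.0, 428.4, 197.9], [0.0, 0.0, 1.0]] [[0.002, -1.0, 0.022], [-0.996, -0.004, -0.094], [0.094, -0.022, -0.995]] [-23.3, 581.6, 1414.7]
0.1 [-5.31590642e-04  9.89949451e-01  1.41420653e-01 -1.70101350e-05]
```

View pics/top0.png

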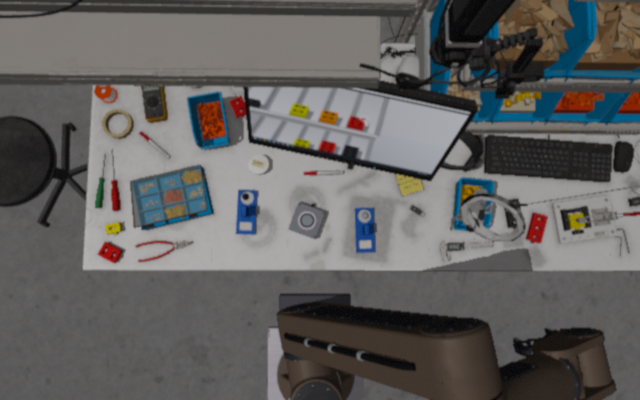

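View pics/scene0.png

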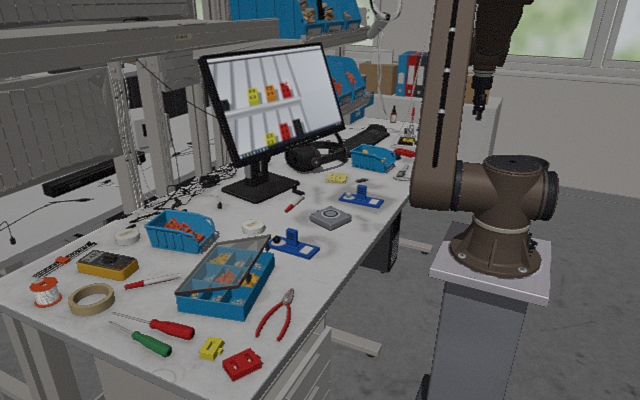

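The top view shows two blue trays, at about (247,212) and (365,230). Both have the pocket at the far (+x) end. The reader is between them at (309,220). Next I'll zoom in on the balls and measure.

```bash
cat > h.py <<'E'
import cv2,numpy as np
from plant import manip as m
def ray(c,u,v,z):
    K,R,t=(np.array(c[k],float) for k in("camera_matrix","R","t"))
    d=R.T@np.linalg.solve(K,[u,v,1]); o=-R.T@t
    return o+d*(z-o[2])/d[2]
def proj(c,X):
    K,R,t=(np.array(c[k],float) for k in("camera_matrix","R","t"))
    p=K@(R@np.array(X,float)+t); return p[:2]/p[2]
def blue(im):
    h=cv2.cvtColor(im,cv2.COLOR_RGB2HSV); return cv2.inRange(h,(105,150,50),(125,255,255))
def blobs(mask,amin):
    n,l,s,c=cv2.connectedComponentsWithStats(mask)
    return [(l==i).astype(np.uint8) for i in range(1,n) if s[i,4]>amin]
E
python3 - <<'E'
from h import *
im=cv2.imread("pics/top0.png"); c=m.calibration("top")
cv2.imwrite("pics/crop1.png",cv2.resize(im[180:260,225:390],None,fx=4.8,fy=4.8,interpolation=cv2.INTER_CUBIC))
for b in blobs(blue(im[:,:,::-1].copy()),80):
    p=np.argwhere(b)[:,::-1]
    r=cv2.minAreaRect(np.float32([ray(c,u,v,8)[:2] for u,v in p])); print(np.round(p.mean(0)),np.round(r[0]),np.round(r[1]),round(r[2],1))
print(ray(c,308,221,30))
E
```

```text
[246. 213.] [535. 236.] [ 60. 143.] 88.2
[365. 231.] [ 475. -167.] [142.  61.] 0.2
[503.83189635  26.35795945  30.        ]
```

View pics/crop1.png

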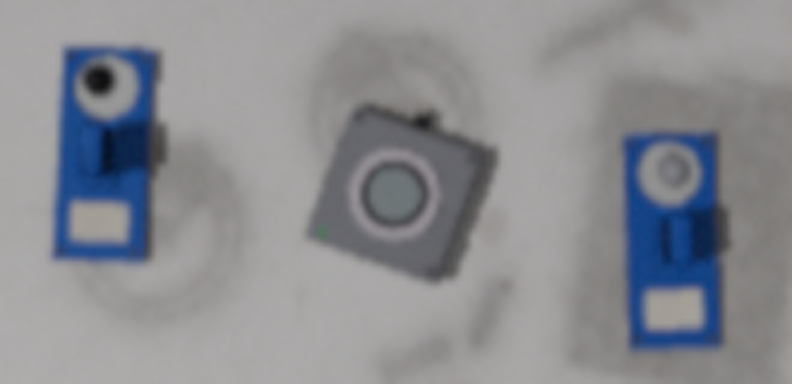

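The left pocket holds a black ball and the right one a bright ball, so the steel tray is the right one, at about (475,-167) and aligned with world x. The window is at about (504,27). I'll go above the steel tray and check with the wrist camera.

```bash
python3 - <<'E'
from h import *
m.move_to([475,-167,220],[0,1,0,0])
c=m.calibration("wrist"); s=m.sense(); im=m.capture("wrist"); cv2.imwrite("pics/w1.png",im[:,:,::-1])
print(s["t"],np.round(s["tcp_pos"],1),np.round(s["ee_rot"],3), np.round(s["joints"],2))
print(np.round(-np.array(c["R"]).T@c["t"]),np.round(c["R"],2).tolist())
for b in blobs(blue(im),800):
    p=np.argwhere(b)[:,::-1]
    r=cv2.minAreaRect(np.float32([ray(c,u,v,8)[:2] for u,v in p])); print(np.round(p.mean(0)),np.round(r[0]),np.round(r[1]),round(r[2],1))
E
```

```text
2.0083 [ 475.  -167.7  220. ] [ 0.  1. -0.  0.] [-0.47  0.33  1.86 -0.    0.94  1.1 ]
[ 548. -168.  363.] [[0.0, -1.0, -0.0], [-0.96, -0.0, 0.29], [-0.29, -0.0, -0.96]]
[  9. 148.] [515. 202.] [ 31. 127.] 72.4
[318. 171.] [ 475. -166.] [151.  63.] 1.4
```

View pics/w1.png

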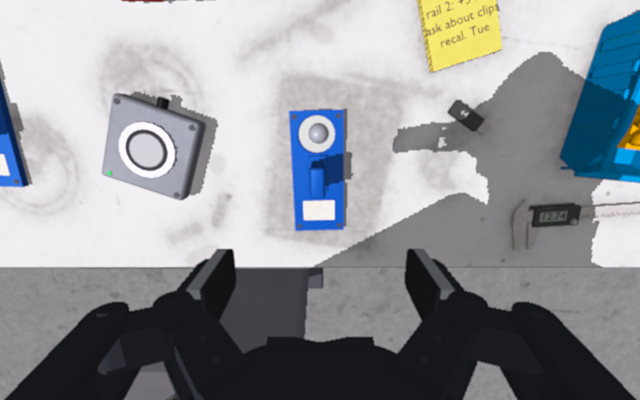

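The wrist view confirms the bright ball in the pocket at (318,133), with the tray at (475,-166) and yaw of about 1.4°. The reader window is near (148,150). I'll fit the window ring, then grasp.

```bash
python3 - <<'E'
from h import *
im=cv2.imread("pics/w1.png"); c=m.calibration("wrist")
g=cv2.cvtColor(im,cv2.COLOR_BGR2GRAY)[112:184,108:190]
cs,_=cv2.findContours((g>200).astype(np.uint8),cv2.RETR_CCOMP,cv2.CHAIN_APPROX_NONE)
for k in cs:
    if len(k)>=40:
        e=cv2.fitEllipse(k); u,v=np.array(e[0])+[108,112]; print(np.round([u,v,*e[1]],1),np.round(ray(c,u,v,30),1))
a=np.radians(.7); q=[0,np.cos(a),np.sin(a),0]
m.move_to([475,-166,110],q)
m.move_l([475,-166,24],v=60)
s=m.sense(); print(s["t"],np.round(s["tcp_pos"],1),np.round(s["force"],1))
m.gripper_to(30); s=m.sense(); print(s["t"],s["grip_width"],s["grip_force"])
m.gripper_to(10)
s=m.sense(); print(s["t"],np.round(s["tcp_pos"],1),np.round(s["force"],1),s["grip_width"],s["grip_force"])
im=m.capture("wrist"); cv2.imwrite("pics/w2.png",im[:,:,::-1])
E
```

```text
[113.1 180.8   5.   22.6] [469.9  75.7  30. ]
[145.8 150.   28.   33.5] [506.1  30.9  30. ]
[146.  149.5  50.5  59.8] [506.7  30.6  30. ]
[146.2 149.7  39.3  46.3] [506.4  30.4  30. ]
4.1583 [ 475.1 -166.1   24.3] [-0.1 -0.2  0.6]
4.7333 29.793537158924526 0.0
5.0 [ 475.  -166.    24.1] [-0.3  0.4  1.2] 15.399113537048608 58.91854226589203
```

View pics/w2.png

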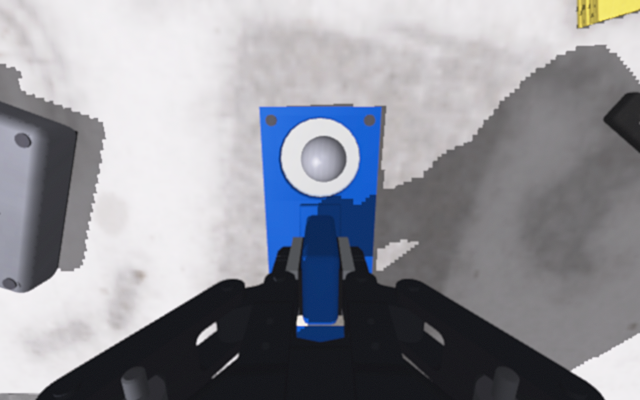

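The gripper holds the grip, width 15.4 mm at 59 N. The ball is in its pocket at (323,158), and the pocket ring is centred near (320,157). Next: lift slowly, then measure the pocket and carry it over.

```bash
cat >> h.py <<'E'
def pocket(im,c,z):
    g=im.min(2)[100:215,265:375]; cs,_=cv2.findContours((g>95).astype(np.uint8),cv2.RETR_EXTERNAL,cv2.CHAIN_APPROX_NONE)
    out=[]
    for k in cs:
        if len(k)>100:
            e=cv2.fitEllipse(cv2.convexHull(k)); u,v=np.array(e[0])+[265,100]; out.append((np.round([u,v,*e[1]],1),np.round(ray(c,u,v,z),1)))
    return out
E
python3 - <<'E'
from h import *
m.move_l([475,-166,34],v=15); 
m.move_l([475,-166,149.5],v=50); m.hold(.5)
s=m.sense(); print(s["t"],np.round(s["tcp_pos"],1),np.round(s["force"],1),s["grip_width"],s["grip_force"])
c=m.calibration("wrist"); im=m.capture("wrist"); cv2.imwrite("pics/w3.png",im[:,:,::-1])
print(pocket(im,c,133.5)); im0=cv2.imread("pics/w2.png")
d=np.array(s["tcp_pos"])-[475,-166,24.1]; c0=dict(c); c0["t"]=np.array(c["t"])+np.array(c["R"])@d
print(pocket(im0[:,:,::-1],c0,8))
E
```

```text
8.825 [ 475.  -166.   149.5] [ 0.2  0.6 -1.5] 14.996640939268518 58.49827587604523
[(array([319.8, 156.8,  79.2,  79.3]), array([ 524.3, -165.5,  133.5])), (array([317.4, 102.8,  10.1, 130. ]), array([ 552.5, -163.5,  133.5]))]Traceback (most recent call last):
  File "<stdin>", line 8, in <module>
  File "h.py", line 20, in pocket
    e=cv2.fitEllipse(cv2.convexHull(k)); u,v=np.array(e[0])+[265,100]; out.append((np.round([u,v,*e[1]],1),np.round(ray(c,u,v,z),1)))
cv2.error: OpenCV(4.12.0) /io/opencv/modules/imgproc/src/shapedescr.cpp:361: error: (-201:Incorrect size of input array) There should be at least 5 points to fit the ellipse in function 'fitEllipseNoDirect'
```

View pics/w3.png

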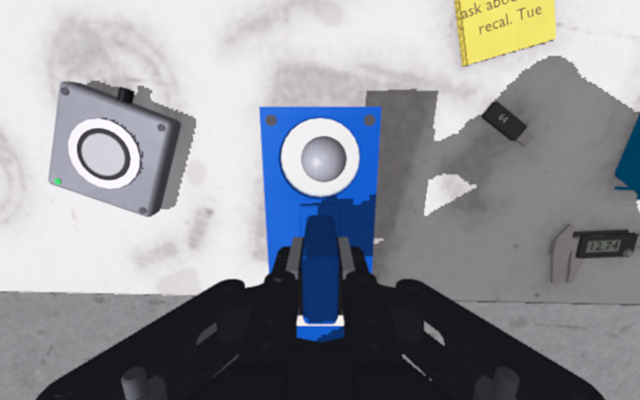

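The tray is lifted and level: the pocket is unchanged in the image at (320,157), with the ball at (323,158). Carry it over now, after a second fit of the window ring from this picture.

```bash
python3 - <<'E'
from h import *
im=cv2.imread("pics/w3.png"); c=m.calibration("wrist")
g=cv2.cvtColor(im,cv2.COLOR_BGR2GRAY)[112:196,60:150]
W=[]
cs,_=cv2.findContours((g>200).astype(np.uint8),cv2.RETR_CCOMP,cv2.CHAIN_APPROX_NONE)
for k in cs:
    if len(k)>=60:
        e=cv2.fitEllipse(k); u,v=np.array(e[0])+[60,112]; print(np.round([u,v,*e[1]],1),np.round(ray(c,u,v,30),1))
m.move_l([457.5,29.7,149.5],v=50); m.hold(1)
s=m.sense(); print(s["t"],np.round(s["tcp_pos"],1),np.round(s["ee_rot"],4),np.round(s["force"],1),s["grip_width"],s["grip_force"])
c=m.calibration("wrist"); im=m.capture("wrist"); cv2.imwrite("pics/w4.png",im[:,:,::-1])
print(pocket(im,c,133.5))
sc=m.capture("scene"); u,v=np.int32(proj(m.calibration("scene"),[480,30,110]))
cr=cv2.resize(sc[v-60:v+60,u-80:u+80,::-1],(640,480),interpolation=cv2.INTER_CUBIC)
cv2.imwrite("pics/fin.png",np.hstack([cr,np.zeros((480,4,3),np.uint8)])); 
E
```

```text
[102.8 154.1  35.   44.1] [506.2  31.   30. ]
[103.2 153.1  62.1  76.8] [507.1  30.5  30. ]
[103.1 153.8  48.4  59.7] [506.5  30.6  30. ]
13.9583 [457.5  29.7 149.5] [0.     0.9999 0.0122 0.    ] [ 1.3 -0.  -2.5] 15.438932061636324 58.495802879333496
[(array([319.8, 156.9,  78.9,  79.3]), array([506.7,  30.2, 133.5])), (array([306.1, 102.9,   8.8, 111.3]), array([534.7,  38.1, 133.5]))]
```

View pics/w4.png

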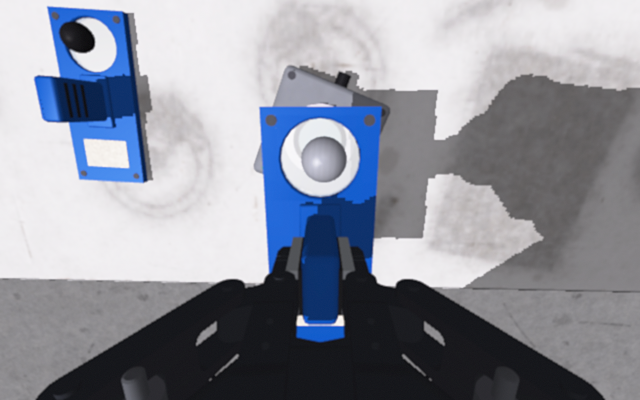

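View pics/fin.png

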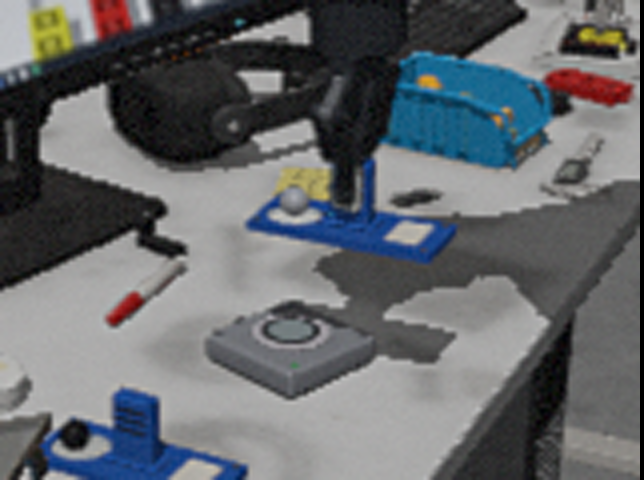

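The pocket measures (506.7,30.2) against the window at (506.5,30.7), with its floor at about z = 130 mm. The steel ball is still in it at (324,158), and the tray is level. Handing in.

```bash
python3 -c "
from plant import manip as m
m.hold(1.5); print(m.sense()['t'],m.job_done())"
```

```text
the job is handed in; nothing more can be done
15.5583 None
```

I handed the job in at 15.6 s with the arm holding the steel-ball tray level and still: by my measurements its pocket is within about 1 mm of the window's centre and about 100 mm above it, with the ball in the pocket.

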